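# Level the biscuit transfer deck with a wedge and lock it

### The arm

A 6-joint arm with a two-finger parallel gripper is mounted at the origin on the work surface. World frame = base frame: x ahead of the robot, y to its left, z up, the work surface at z = 0. Lengths are in m, angles in rad, forces in N, time in s.
With the tool pointing down it reaches from about 0.25 to 0.775 m from the base axis. Payload 4 kg.
Tool frame: the origin (TCP) lies at the very end of the fingers, on their centre line; the grasp point (between the pads) lies 19 mm behind it (robot.tcp_to_grasp is the distance from the TCP to the grasp point, in m); z points along the fingers, y is the line along which they close (so a half turn about z gives the same grasp; the last joint's range is limited). The gripper opens to 94 mm and grips with 3 to 60 N. Pads are 16 mm wide; open, the fingers measure 119 mm over their backs; the gripper's body (75 mm by 177 mm) begins 78 mm behind the grasp point.
Start: joints at [1.222, 0.087, 1.371, -0, 1.684, -0.103], TCP at [0.134, 0.533, 0.167] pointing down, gripper open.
Joint ranges: [-3.1, 3.1], [-0.76, 2.03], [0.27, 2.55], [-1.08, 4.22], [0.17, 2.65], [-2.57, 2.57]. Speed limits (rad/s): [2.79, 2.79, 3.14, 3.14, 3.14, 3.14].

### API

Orientations are given as [roll, pitch, yaw] about the fixed x, y, z axes, in that order (R = Rz(yaw) Ry(pitch) Rx(roll)).
In Python, from bench import robot gives the robot as it stands.
- The arm moves only by the shell command python3 nudge.py 'ROWS'. ROWS is a JSON list of rows, 1 to 20 of them, each of 5 numbers: the finger opening in m, then dx, dy, dz in m, then a turn about the tool's z in rad; each row shifts and turns the commanded pose from where the row before left it, along the tool's axes as they then stand; what a row does not reach is not made up. A row lasts 1/12 s, in which the tool goes at most 0.0417 m and 0.125 rad, less where a joint would pass 70% of its speed; a pose out of reach is approached as far as the arm can. The fingers move at their own pace and stop on an object; the grip force is fixed at half the most. Time passes only in rows, so rows that do not move let the fingers close. It prints the time, the measured TCP pose, the force, the opening and the grip force at its end. Input that does not fit is refused with a message, and nothing moves.
- robot.get_obs(): the state, without advancing time (a new reading comes with each control period).
- robot.snapshot(name): name is "side" or "top"; returns a dict with "color" (384x512x3 uint8, blue, green, red), "fx", "fy", "cx", "cy" (pixels), "k1" (the pictures are not rectified: a ray, as slopes to the right and down, at radius r is drawn at 1 + k1 r^2 times it, then the intrinsics apply), "extrinsics" (4x4, takes a point from world to camera coordinates). Camera axes: x right, y down, z forward; pixel columns grow to the right and rows downward; lengths in m; the calibration is good to about 2 mm. A picture is of the moment at which its call begins. There is no depth.
- robot.close_job(): hands the job in; it is judged then, once.
The state is a dict: "time": time; "joint_positions": joint angles; "qvel": joint speeds; "joint_torque": joint torques, N m; "tool_pos": TCP position; "ee_rot": TCP orientation; "wrist_force": force on the tool from outside, world axes, zero at the start; "wrist_torque": the same for the moment, N m; "width": finger opening in m; "finger_force": force on a finger pad.
Only numpy, scipy, OpenCV 4.12 (cv2) and the standard library are available. Lean on these libraries where they do the work, as an engineer would, in place of code of your own. Each camera call takes 0.05 s, during which the arm holds its last target. There are 200 camera calls.

### The job

The biscuit transfer deck has sagged: slide the orange wedge, nose first and straight, in under the bridge and under the deck's lip until the red pointer stands level with the green band on the gauge, and leave the wedge there with the deck resting on it. Once it is level, throw the red-knobbed lock lever fully over towards the unit's back, so that deck, wedge and lever stay set. Leave the gauge's setting and the other things on the bench as they are.

Things in the scene. Friction and masses are not known exactly. Their poses are not given: they have to be found in the camera images.
- unit: Fixed biscuit transfer unit ahead of the robot, its front turned to the robot's right (yaw 1.05 to 1.5). Origin: on the bench (z = 0) under the middle of the deck's lip. x points from its front to its back, the way the wedge goes in; y to its left, towards the robot; z up. On its left is the lock lever, on its right the gauge. Only the bench lies under the deck
- deck: Aluminium deck with two rows of biscuits, 170 long, 160 wide; hinged at the back on a level axis along y at unit (140, 0, 30) mm; origin in the middle of its front lip's underside. Its own weight and a torsion spring press its front lip down with about 6 to 8 N; sliding the wedge in takes some 8 to 15 N and lifts it. It does not slide the wedge back out
- lip (a point): Underside of the middle of the deck's front lip, a steel bar 12 mm thick, 150 mm long along unit y, at unit x = 0. 10 mm above the bench when unwedged, about 21 to 27 mm when the pointer is at the mark
- beam (a point): Middle of the lower front edge of the fixed yellow bridge beam in front of the lip: unit x -90 to -50, y -115 to 115, z 100 to 140 mm (photocell on top to 152), on posts 20 mm wide at y = -105 and 105. The wedge passes under it; once it is in far enough, its tail is under the beam, so an upright gripper cannot follow: lean the tool back about 45 degrees towards the unit's front
- pointer (a point): Tip of the red pointer, a thin bent rod fixed to the deck, running out on the unit's -y side and forward to the gauge post, at unit x = -85, y = -149 mm. It rises with the deck, 1.6 mm for each mm the lip rises; about 37 mm above the bench when unwedged
- mark (a point): Centre of the green band (5 mm tall) on the white collar of the gauge post, on the face towards the pointer. The post, 12 mm square and 110 mm tall, stands at unit x = -85, y = -165 mm. The collar's height, 55 to 65 mm above the bench, differs from case to case and is not to be changed
- wedge: Loose orange wedge, about 0.2 kg, 130 long, 46 wide (mm). Origin: centre of its underside; x points to the thin nose (x = 65, 5 thick); the top rises 3 in 10 to 44 at the tail (x = -65). From the tail a black handle, 22 wide along y, 16 thick, leans back 45 degrees (up and to -x), top end at about x = -112, z = 65. It lies flat on the bench before the unit's front, nose roughly towards it
- grip (a point): Point to grip on the wedge's handle, in its middle plane, 12 mm below the handle's top end: x = -103, z = 56 mm in the wedge's frame. Fingers close along the wedge's y
- lock (a joint): Lock lever's angle, rad: 0 = leaning to the unit's front (-x), 1.0 = fully over to the unit's back (+x); it starts at 0 to 0.15. It turns about a level axis along unit y at unit (-80, 160, 52) mm, stays where it is left and moves with a push of 1 to 2 N at its knob
- lock_tip (a point): Centre of the red knob (26 mm ball) of the lock lever, 80 mm from the lever's axis; 122 mm above the bench at both ends of its stroke, 132 mm in mid-stroke. The lever's grey block, 80 x 60 mm, is on the +y side of the bridge
- wrench: Bystander: wrench, 180 mm long, lying on the bench; origin under its middle
- spacer: Bystander: blue plastic block 80 x 50 x 20 mm; origin under its middle
- biscuit: Bystander: one loose round biscuit, 72 mm across, 10 mm thick; origin under its middle
- tub: Bystander: round tub, 80 mm across, 100 mm tall; origin under its middle
- spray: Bystander: bottle, 70 mm across, 190 mm tall; origin under its middle
- brush: Bystander: brush, 200 mm long, lying on the bench; origin under its middle

How it is judged:
By the outcome, as a careful person would: the job done as asked, in the order asked, and still so for the second after the job is handed in, with the robot touching nothing.
It also fails if it takes over 54 s, if anything falls off the work surface, if the arm or the gripper's body presses on something with over 40 N, if the wrist force passes 120 N, or if a joint passes its speed limit or range.

## Working session

There is one attempt and no reset: what is moved stays moved. The work goes in short steps, Python scripts to look and compute and a shell command to move; the robot and the scene stay as the last step left them, time stands still between calls to the robot, and variables do not carry over. Pictures are saved under pics/ and viewed, at most 10 in all, crops included, and the job is handed in when it is done.

```bash
ls; mkdir -p pics
python3 - <<'E'
from bench import robot
import cv2
for n in("side","top"):
    s=robot.snapshot(n); cv2.imwrite(f"pics/{n}0.png",s["color"]); print({k:v for k,v in s.items() if k!="color"})
o=robot.get_obs();print(o["time"],o["tool_pos"],o["ee_rot"],o["width"])
E
```

```text
bench.py
nudge.py
pics
{'fx': 468.4708006999599, 'fy': 468.4708006999599, 'cx': 250.45822023986008, 'cy': 177.9297682322678, 'k1': -0.09420480342159238, 'extrinsics': array([[ 0.79595915, -0.60532058,  0.00600242, -0.45110103],
       [-0.3403978 , -0.4557575 , -0.82244418,  0.29830217],
       [ 0.50057804,  0.65258876, -0.56881415,  1.02555397],
       [ 0.        ,  0.        ,  0.        ,  1.        ]])}
{'fx': 368.5301471493388, 'fy': 368.5301471493388, 'cx': 256.30113966937375, 'cy': 194.4018316429106, 'k1': -0.0008101486805938949, 'extrinsics': array([[-0.01852879, -0.99982299,  0.00326621,  0.00353337],
       [-0.99754006,  0.01826539, -0.06767726,  0.5906975 ],
       [ 0.06760562, -0.00451215, -0.99770192,  1.00335123],
       [ 0.        ,  0.        ,  0.        ,  1.        ]])}
0.1 [0.1336298  0.53293187 0.16592692] [-3.13960706e+00 -1.99945032e-04  2.89584193e+00] 0.09361753057306837
```
View pics/top0.png

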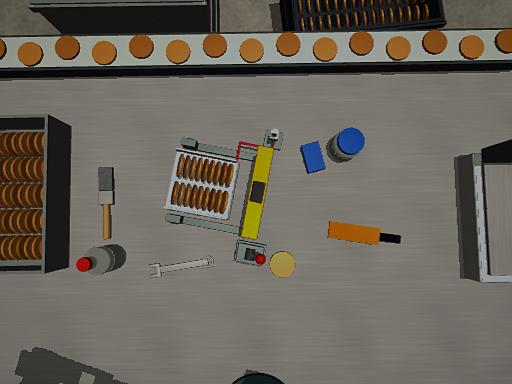

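View pics/side0.png

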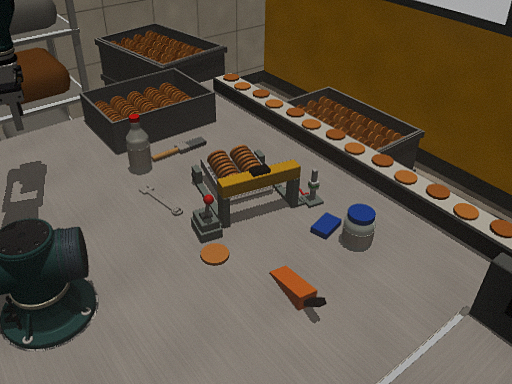

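The top view shows the wedge at about (328–400, 222–243) with its nose to the left. The yellow beam runs from (265,147) to (250,237), the red knob is at (260,259), and the gauge is near (274,135). Next I'll measure these.

Create h.py:
```python
import numpy as np, cv2
from bench import robot
def ray(s,px):
    px=np.atleast_2d(np.asarray(px,float))
    K=np.array([[s["fx"],0,s["cx"]],[0,s["fy"],s["cy"]],[0,0,1]])
    u=cv2.undistortPoints(px[:,None],K,np.array([s["k1"],0,0,0]))[:,0]
    E=s["extrinsics"];R=E[:3,:3]
    return -R.T@E[:3,3],np.c_[u,np.ones(len(u))]@R
def onz(s,px,z):
    c,d=ray(s,px); return c+d*((z-c[2])/d[:,2])[:,None]
def tri(s1,p1,s2,p2):
    c1,d1=ray(s1,p1);c2,d2=ray(s2,p2);d1=d1[0];d2=d2[0]
    t=np.linalg.lstsq(np.c_[d1,-d2],c2-c1,rcond=None)[0]
    a=c1+t[0]*d1;b=c2+t[1]*d2
    return (a+b)/2,np.linalg.norm(a-b)
def mask(s,lo,hi,box=None):
    m=cv2.inRange(cv2.cvtColor(s["color"],cv2.COLOR_BGR2HSV),np.array(lo),np.array(hi))
    if box: 
        k=np.zeros_like(m);x0,y0,x1,y1=box;k[y0:y1,x0:x1]=255;m&=k
    return m
def big(m):
    c=max(cv2.findContours(m,0,2)[0],key=cv2.contourArea);M=cv2.moments(c)
    return c,np.array([M["m10"],M["m01"]])/max(M["m00"],1e-9)
```

Run:
```python
from h import *
t=robot.snapshot("top");s=robot.snapshot("side")
np.set_printoptions(precision=4,suppress=True)
c,_=big(mask(t,(20,150,80),(35,255,255),(235,140,285,245)))
bx=cv2.boxPoints(cv2.minAreaRect(c));print("beam px",bx);P=onz(t,bx,.14);print(P)
c,m=big(mask(t,(3,160,80),(18,255,255),(310,210,410,255)));b2=cv2.boxPoints(cv2.minAreaRect(c))
print("wedge",b2,cv2.approxPolyDP(c,2,True)[:,0].tolist())
for z in(0,.005,.044):print(z,onz(t,cv2.approxPolyDP(c,2,True)[:,0],z)[:,:2].tolist())
h=mask(t,(0,0,0),(180,255,45),(378,228,410,250));ch,mh=big(h);print("handle",cv2.boxPoints(cv2.minAreaRect(ch)),onz(t,mh,.055))
_,k1=big(mask(t,(0,150,80),(4,255,255),(250,250,272,270)));_,k2=big(mask(s,(0,150,80),(4,255,255),(195,185,220,210)))
print("knob",k1,k2,tri(t,k1,s,k2))
v=cv2.resize(t["color"][120:280,225:425],None,fx=4,fy=4,interpolation=2)[:600]
w=cv2.resize(s["color"][150:270,180:340],None,fx=5,fy=5,interpolation=2)
cv2.imwrite("pics/t1.png",v);cv2.imwrite("pics/s1.png",w)
```

```text
beam px [[240.4792 236.2341]
 [257.8447 145.0657]
 [273.3304 148.0153]
 [255.965  239.1838]]
[[ 0.4813  0.0335  0.14  ]
 [ 0.7047 -0.0129  0.14  ]
 [ 0.6967 -0.051   0.14  ]
 [ 0.4735 -0.004   0.14  ]]
wedge [[327.1  237.3 ]
 [329.48 220.64]
 [380.3  227.9 ]
 [377.92 244.56]] [[330, 221], [328, 237], [378, 244], [379, 228]]
0 [[0.513063177490324, -0.21379868524778048], [0.4683241894283972, -0.20673595477517262], [0.44614453220860256, -0.34664088705967444], [0.4908360281488926, -0.3512895355349103]]
0.005 [[0.5131035926582379, -0.2127849138086752], [0.4685794870571266, -0.20575610580436118], [0.4465063592768632, -0.3449890712556411], [0.49098320086216685, -0.349615392157834]]
0.044 [[0.5134188309679656, -0.20487749658365373], [0.4705708085612155, -0.19811328383203194], [0.44932861040929634, -0.332104907984181], [0.492131148025706, -0.3365570738166381]]
handle [[378.96 240.28]
 [380.1  232.3 ]
 [400.26 235.18]
 [399.12 243.16]] [[ 0.4662 -0.3602  0.055 ]]
knob [260.3095 258.9524] [208.2652 197.828 ] (array([ 0.425 , -0.0136,  0.1347]), np.float64(0.00029063001995621686))
```

View pics/s1.png

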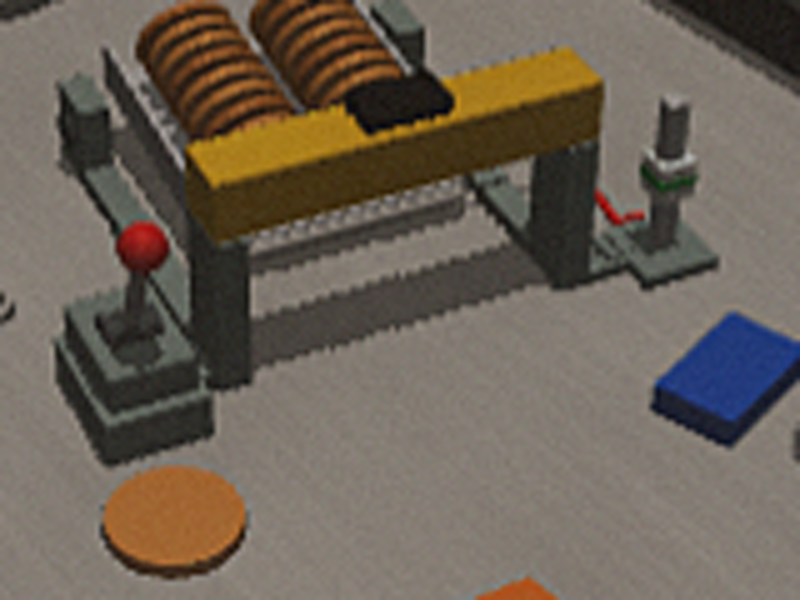

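View pics/t1.png

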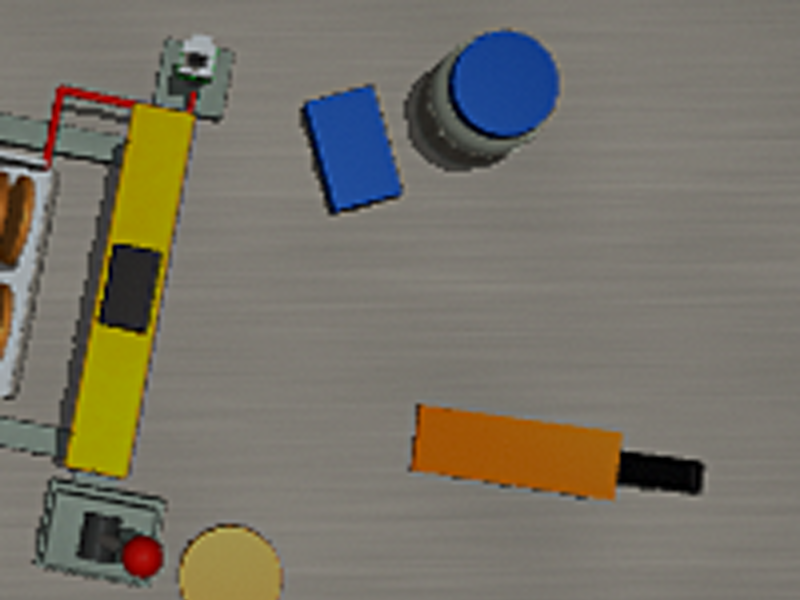

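The side crop shows the green band at crop (668,178), just above and to the right of the red pointer tip at crop (640,216). In the top crop the wedge's nose points left, towards the beam. I'll now measure the mark height and work out the move.

```bash
cat >> h.py <<'E'
from scipy.spatial.transform import Rotation as Ro
U0=np.array([.6033,.0599,0]);UY=1.366
RU=Ro.from_euler("z",UY).as_matrix()
def u2w(p): return U0+RU@np.array(p,float)
def w2u(p): return RU.T@(np.array(p,float)-U0)
def zat(s,px,u):   # height where ray passes nearest the vertical line at unit (x,y)
    c,d=ray(s,px);d=d[0];a=u2w([u[0],u[1],0]);v=np.array([0,0,1.])
    t=np.linalg.lstsq(np.c_[d,-v],a-c,rcond=None)[0]
    return t[1],np.linalg.norm(c+t[0]*d-a-t[1]*v)
def goto(w,yaw=None):
    o=robot.get_obs();R=Ro.from_euler("xyz",o["ee_rot"]).as_matrix()
    print("t %.2f tool u"%o["time"],w2u(o["tool_pos"]).round(4),"rpy",np.round(o["ee_rot"],3),"w",round(o["width"],4))
    print("delta tool",(R.T@(np.array(w)-o["tool_pos"])).round(4), "turn",None if yaw is None else round(o["ee_rot"][2]-yaw,4))
def gauge():
    s=robot.snapshot("side")
    g=mask(s,(45,90,25),(85,255,255),(300,170,325,200));_,gm=big(g)
    r=mask(s,(0,120,70),(6,255,255),(295,150,318,200))|mask(s,(172,120,70),(180,255,255),(295,150,318,200))
    ys,xs=np.nonzero(r);i=xs>=xs.max()-3;tip=np.array([xs.max(),ys[i].mean()])
    print("green",gm,cv2.countNonZero(g),"tip",tip,"z mark,line",zat(s,gm,(-.085,-.159)),zat(s,gm,(-.091,-.16)),"z tip",zat(s,tip,(-.085,-.149)))
E
python3 - <<'E'
from h import *
np.set_printoptions(precision=4,suppress=True)
gauge()
print("nose u",w2u([.4908,-.2093,0]))
t=robot.snapshot("top");s=robot.snapshot("side")
for nm,sn in(("t",t),("s",s)):
    for u in((-.085,-.165,.11),(-.07,.115,.14),(-.05,-.115,.14),(-.09,.115,.14),(-.09,-.115,.14),(-.09,.115,.1),(-.09,-.115,.1)):
        w=sn["extrinsics"][:3]@np.r_[u2w(u),1];x=w[:2]/w[2];x=x*(1+sn["k1"]*(x@x));print(nm,u,x*sn["fx"]+[sn["cx"],sn["cy"]])
E
python3 nudge.py '[[0.094, -0.0216, -0.032, 0, 0], [0.094, -0.0216, -0.032, 0, 0], [0.094, -0.0216, -0.032, 0, 0], [0.094, -0.0216, -0.032, 0, 0], [0.094, -0.0216, -0.032, 0, 0], [0.094, -0.0216, -0.032, 0, 0], [0.094, -0.0216, -0.032, 0, 0], [0.094, -0.0216, -0.032, 0, 0], [0.094, -0.0216, -0.032, 0, 0], [0.094, -0.0216, -0.032, 0, 0], [0.094, -0.0216, -0.032, 0, 0], [0.094, -0.0216, -0.032, 0, 0], [0.094, -0.0216, -0.032, 0, 0], [0.094, -0.0216, -0.032, 0, 0], [0.094, -0.0216, -0.032, 0, 0]]'
```

```text
green [311.5641 185.8205] 17 tip [308.     192.6667] z mark,line (np.float64(0.05935866038123018), np.float64(3.665014972668023e-05)) (np.float64(0.062430813306465015), np.float64(0.004215597463134266)) z tip (np.float64(0.03836202436410661), np.float64(8.712895449438061e-05))
nose u [-0.2865  0.0554  0.    ]
t (-0.085, -0.165, 0.11) [274.6064 130.5965]
t (-0.07, 0.115, 0.14) [248.2441 238.0895]
t (-0.05, -0.115, 0.14) [257.6575 144.6702]
t (-0.09, 0.115, 0.14) [256.3294 239.6209]
t (-0.09, -0.115, 0.14) [273.558  147.6429]
t (-0.09, 0.115, 0.1) [256.2767 238.7584]
t (-0.09, -0.115, 0.1) [272.7832 150.6541]
s (-0.085, -0.165, 0.11) [314.8499 170.4795]
s (-0.07, 0.115, 0.14) [219.1083 183.5177]
s (-0.05, -0.115, 0.14) [293.5975 159.2976]
s (-0.09, 0.115, 0.14) [222.1344 187.6821]
s (-0.09, -0.115, 0.14) [300.9939 166.5122]
s (-0.09, 0.115, 0.1) [222.5815 200.3107]
s (-0.09, -0.115, 0.1) [300.016  178.7018]
time: 1.6
tool_pos: [0.3315, -0.0129, 0.1674]
ee_rot: [3.141, 0.002, 2.895]
wrist_force: [1.7, 1.1, 0.2]
width: 0.0938
finger_force: 0.0
```

```bash
python3 nudge.py '[[0.094, -0.0216, -0.032, 0, 0.1239], [0.094, -0.0216, -0.032, 0, 0], [0.094, -0.0216, -0.032, 0, 0], [0.094, -0.0216, -0.032, 0, 0], [0.094, -0.0216, -0.032, 0, 0], [0.094, -0.0216, -0.032, 0, 0], [0.094, -0.0216, -0.032, 0, 0], [0.094, -0.0216, -0.032, 0, 0], [0.094, 0, 0, 0, 0.124], [0.094, 0, 0, 0, 0.124], [0.094, 0, 0, 0, 0.124], [0.094, 0, 0, 0, 0.124], [0.094, 0, 0, 0, 0.124], [0.094, 0, 0, 0, 0.124], [0.094, 0, 0, 0, 0.124], [0.094, 0, 0, 0, 0.124], [0.094, 0, 0, 0, 0.124], [0.094, 0, 0, 0, 0.124], [0.094, 0, 0, 0, 0.124], [0.094, 0, 0, 0, 0]]'
python3 -c "
from h import *
goto([.4641,-.3751,.037],1.41)"
```

```text
time: 3.27
tool_pos: [0.4045, -0.3107, 0.1669]
ee_rot: [3.142, -0.0, 1.406]
wrist_force: [0.2, 0.0, -0.3]
width: 0.094
finger_force: 0.0
t 3.27 tool u [-0.4033  0.1193  0.1669] rpy [ 3.142 -0.     1.406] w 0.094
delta tool [-0.0538  0.0693  0.1299] turn -0.0041
```

```bash
python3 nudge.py '[[0.094, -0.018, 0.0231, 0.01, 0], [0.094, -0.018, 0.0231, 0.01, 0], [0.094, -0.0178, 0.0231, 0.01, 0], [0.094, 0, 0, 0.03, 0], [0.094, 0, 0, 0.035, 0], [0.094, 0, 0, 0.034, 0], [0.094, 0, 0, 0, 0], [0.094, 0, 0, 0, 0], [0.02, 0, 0, 0, 0], [0.01, 0, 0, 0, 0], [0.01, 0, 0, 0, 0], [0.01, 0, 0, 0, 0], [0.01, 0, 0, 0, 0], [0.01, 0, 0, 0, 0]]'
python3 -c "
from h import *
goto(u2w([-.455,0,.037]),1.366)"
```

```text
time: 4.43
tool_pos: [0.4645, -0.3754, 0.0389]
ee_rot: [3.14, 0.001, 1.408]
wrist_force: [0.5, 0.3, -0.5]
width: 0.0576
finger_force: 0.0
t 4.43 tool u [-0.4544  0.0473  0.0389] rpy [3.140e+00 1.000e-03 1.408e+00] w 0.0576
delta tool [-0.0026  0.0473  0.002 ] turn 0.0421
```

```bash
python3 nudge.py '[[0.01, 0, 0, 0, 0], [0.01, 0, 0, 0, 0], [0.01, 0, 0, 0, 0], [0.01, 0, 0, 0, 0], [0.01, 0, 0, 0, 0], [0.01, 0, 0, 0, 0], [0.01, 0, 0, 0, 0], [0.01, 0, 0, 0, 0]]'
python3 nudge.py '[[0.01, 0, 0.008, 0, 0.008], [0.01, 0, 0.008, 0, 0.008], [0.01, 0, 0.008, 0, 0.008], [0.01, 0, 0.008, 0, 0.009], [0.01, 0, 0.008, 0, 0.009], [0.01, 0, 0.007, 0, 0], [0.01, 0, 0, 0, 0], [0.01, 0, 0, 0, 0]]'
cat > look.py <<'E'
from h import *
import sys
np.set_printoptions(precision=4,suppress=True)
t=robot.snapshot("top")
c,m=big(mask(t,(3,160,80),(18,255,255),(240,130,420,270)))
q=cv2.approxPolyDP(c,2,True)[:,0];print("wedge",q.tolist())
for z in(.005,.044):print(z,[w2u(p).round(4).tolist()[:2] for p in onz(t,q,z)])
gauge();o=robot.get_obs();print("grip force",o["finger_force"],o["wrist_force"])
goto(u2w([float(sys.argv[1]),0,.037]),1.366)
E
python3 look.py -.30
```

```text
time: 5.1
tool_pos: [0.4642, -0.375, 0.0379]
ee_rot: [-3.142, -0.0, 1.408]
wrist_force: [0.2, -0.2, 0.6]
width: 0.0101
finger_force: 0.0
time: 5.77
tool_pos: [0.5108, -0.3835, 0.0377]
ee_rot: [-3.141, -0.0, 1.366]
wrist_force: [0.6, 0.7, -0.4]
width: 0.0101
finger_force: 0.0
wedge [[330, 221], [328, 237], [378, 244], [379, 228]]
0.005 [[-0.2853, 0.0329], [-0.2875, 0.0779], [-0.4283, 0.0712], [-0.4238, 0.0267]]
0.044 [[-0.2775, 0.0342], [-0.2796, 0.0775], [-0.4151, 0.071], [-0.4108, 0.0282]]
green [311.9286 185.8095] 38 tip [308.     192.6667] z mark,line (np.float64(0.059522296578101666), np.float64(0.00105686413136315)) (np.float64(0.06259099570783712), np.float64(0.003199441356194642)) z tip (np.float64(0.03836202436410661), np.float64(8.712895449438061e-05))
grip force 0.0 [-0.0897 -0.1055 -0.0355]
t 5.87 tool u [-0.4531  0.001   0.0378] rpy [-3.141 -0.     1.366] w 0.0101
delta tool [0.1531 0.001  0.0008] turn -0.0001
```

Run:
```python
from h import *
t=robot.snapshot("top");s=robot.snapshot("side")
a=cv2.resize(t["color"][180:280,300:440],(560,400),interpolation=2)
b=cv2.resize(s["color"][220:350,230:370],(431,400),interpolation=2)
cv2.imwrite("pics/m2.png",np.hstack([a,b])[:, :800])
```

```text
(no output)
```

View pics/m2.png

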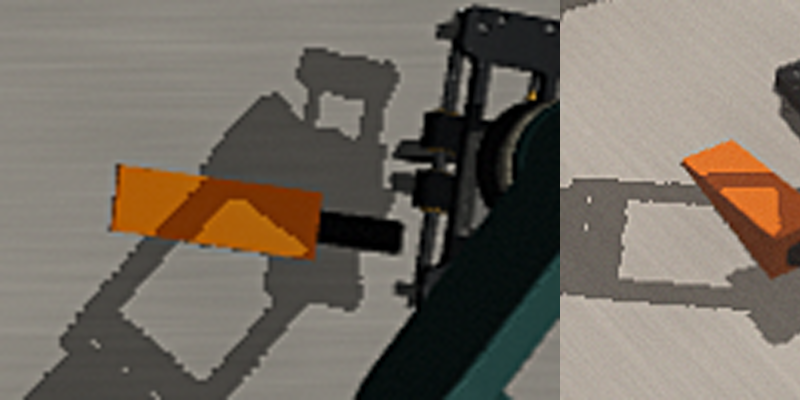

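The picture shows the closed fingers at crop (400,150–185), beside and behind the handle, and the wedge has not moved. I'll check whether the seen fingertips match the reported TCP.

Run:
```python
from h import *
o=robot.get_obs();R=Ro.from_euler("xyz",o["ee_rot"]).as_matrix();print(o["tool_pos"],o["joint_positions"])
out=[]
for n,b in(("top",(370,190,470,290)),("side",(270,210,370,310))):
    s=robot.snapshot(n);im=cv2.convertScaleAbs(cv2.resize(s["color"][b[1]:b[3],b[0]:b[2]],(400,400),interpolation=2),alpha=2.2,beta=15)
    for d,c in((0,(0,255,0)),(-.019,(255,0,255)),(-.097,(255,255,0))):
        w=s["extrinsics"][:3]@np.r_[o["tool_pos"]+R@[0,0,d],1];x=w[:2]/w[2];x=x*(1+s["k1"]*(x@x));p=x*s["fx"]+[s["cx"],s["cy"]]
        print(n,d,p.round(1));cv2.circle(im,tuple(((p-b[:2])*4).astype(int).tolist()),3,c,-1)
    out.append(im)
cv2.imwrite("pics/m3.png",np.hstack(out))
```

```text
[ 0.51003407 -0.38354386  0.03791868] [-7.33580932e-01  3.36592118e-01  1.33268039e+00 -1.10861614e-05
  1.47265626e+00 -5.28439835e-01]
top 0 [395.2 221. ]
top -0.019 [397.9 221. ]
top -0.097 [410.2 221.2]
side 0 [336.5 301.3]
side -0.019 [337.6 295.4]
side -0.097 [342.1 269.8]
```

View pics/m3.png

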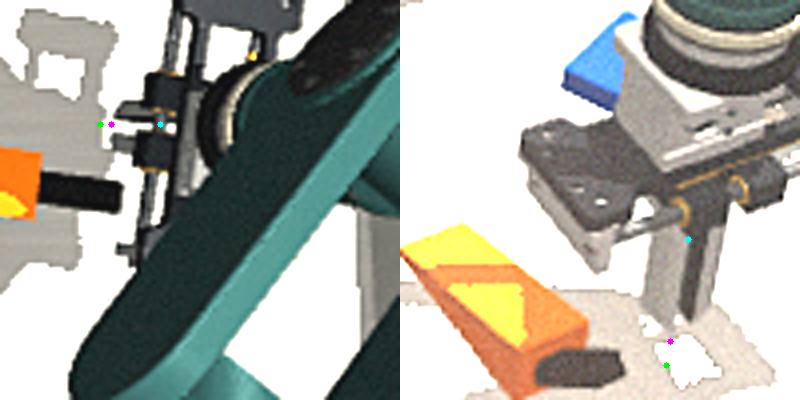

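In both views the fingertips seem to end some 30 mm short of the reported TCP: in the side crop they end near (670,325), while the TCP projects to (666,365). I'll zoom in with gentler contrast to confirm.

Run:
```python
from h import *
out=[]
for n,b in(("top",(385,205,425,245)),("side",(315,265,365,315))):
    s=robot.snapshot(n);c=s["color"][b[1]:b[3],b[0]:b[2]]
    im=cv2.resize(np.uint8(255*(c/255.)**.6),(400,400),interpolation=cv2.INTER_NEAREST)
    out.append(im)
cv2.imwrite("pics/m4.png",np.hstack(out))
```

```text
(no output)
```

View pics/m4.png

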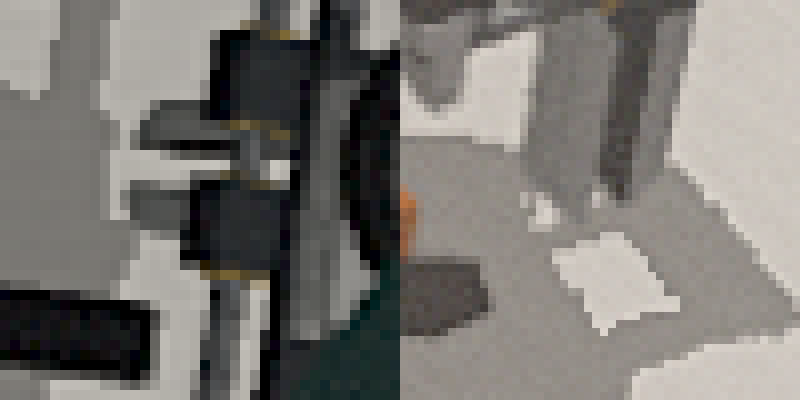

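Run:
```python
from h import *
t=robot.snapshot("top");s=robot.snapshot("side")
for a,b in(((401,221.5),(338.5,291)),((399,220),(337,293))):
    p,e=tri(t,a,s,b);print(p,e)
o=robot.get_obs();print(o["tool_pos"],o["ee_rot"],o["wrist_force"])
```

```text
[ 0.50875033 -0.38510931  0.07322537] 0.0003559521432994352
[ 0.51120674 -0.38254949  0.06335495] 0.004218751701840895
[ 0.51025388 -0.38360185  0.03802669] [ 3.14151046e+00 -7.03744341e-05  1.36574477e+00] [ 0.41017567 -0.19997469  0.4286462 ]
```

The camera puts the real fingertips about 30 mm above the reported TCP, with x and y agreeing. So I'll go back over the handle and grip about 28 mm lower.

```bash
python3 nudge.py '[[0.05, 0, 0, -0.015, 0], [0.05, 0, 0, 0, 0], [0.05, 0, -0.0235, 0, -0.021], [0.05, -0.001, -0.0235, 0, -0.021], [0.05, 0, 0, 0, 0], [0.05, 0, 0, 0, 0], [0.05, 0, 0, 0, 0]]'
python3 nudge.py '[[0.05, 0, 0, 0.015, 0], [0.05, 0, 0, 0.015, 0], [0.05, 0, 0, 0.01, 0], [0.05, 0, 0, 0, 0]]'
python3 nudge.py '[[0.01, 0, 0, 0, 0], [0.01, 0, 0, 0, 0], [0.01, 0, 0, 0, 0], [0.01, 0, 0, 0, 0], [0.01, 0, 0, 0, 0], [0.01, 0, 0, 0, 0], [0.01, 0, 0, 0, 0]]'
```

```text
time: 6.85
tool_pos: [0.4647, -0.3758, 0.0532]
ee_rot: [3.14, 0.0, 1.407]
wrist_force: [0.0, -0.6, -0.5]
width: 0.0495
finger_force: 0.0
time: 7.18
tool_pos: [0.4633, -0.3741, 0.0098]
ee_rot: [-3.138, -0.003, 1.408]
wrist_force: [0.4, -0.4, -0.5]
width: 0.0502
finger_force: 0.0
time: 7.77
tool_pos: [0.4647, -0.376, 0.0139]
ee_rot: [3.14, 0.001, 1.408]
wrist_force: [0.3, -0.4, 2.4]
width: 0.0219
finger_force: 30.0
```

```bash
python3 nudge.py '[[0.01, 0, 0.008, 0, 0.007], [0.01, 0, 0.008, 0, 0.007], [0.01, 0, 0.008, 0, 0.007], [0.01, 0, 0.008, 0, 0.007], [0.01, 0, 0.008, 0, 0.007], [0.01, 0, 0.008, 0, 0.007], [0.01, 0, 0, 0, 0], [0.01, 0, 0, 0, 0]]'
python3 look.py -.32
```

```text
time: 8.43
tool_pos: [0.5134, -0.3841, 0.0135]
ee_rot: [3.139, -0.0, 1.366]
wrist_force: [0.5, 1.1, 5.5]
width: 0.0217
finger_force: 30.0
wedge [[332, 202], [330, 217], [380, 225], [380, 209]]
0.005 [[-0.2817, -0.0208], [-0.2834, 0.0218], [-0.4252, 0.0179], [-0.4179, -0.0264]]
0.044 [[-0.274, -0.0174], [-0.2757, 0.0235], [-0.4121, 0.0198], [-0.4051, -0.0229]]
green [314.3333 170.3333] 44 tip [308.     192.6667] z mark,line (np.float64(0.11258436119633819), np.float64(0.0034493705069682645)) (np.float64(0.11543598297676892), np.float64(0.0008164365830776162)) z tip (np.float64(0.03836202436410661), np.float64(8.712895449438061e-05))
grip force 29.999427795410156 [0.6921 0.6952 3.8079]
t 8.53 tool u [-0.4531 -0.0022  0.0135] rpy [ 3.139 -0.     1.366] w 0.0218
delta tool [ 0.1331 -0.0021 -0.0235] turn 0.0
```

```bash
sed -i 's/(300,170,325,200)/(300,178,325,200)/' h.py
python3 nudge.py '[[0.01, 0.01, 0, 0, 0], [0.01, 0.02, 0, 0, 0], [0.01, 0.02, 0, 0, 0], [0.01, 0.02, 0, 0, 0], [0.01, 0.02, 0, 0, 0], [0.01, 0.02, 0, 0, 0], [0.01, 0.02, 0, 0, 0], [0.01, 0.02, 0, 0, 0], [0.01, 0.02, 0, 0, 0], [0.01, 0.02, 0, 0, 0], [0.01, 0.02, 0, 0, 0], [0.01, 0.02, 0, 0, 0], [0.01, 0.01, 0, 0, 0], [0.01, 0, 0, 0, 0], [0.01, 0, 0, 0, 0]]'
python3 look.py -.18
python3 - <<'E'
from h import *
t=robot.snapshot("top");s=robot.snapshot("side")
a=cv2.resize(t["color"][120:270,230:380],(400,400),interpolation=2)
b=cv2.resize(s["color"][100:300,200:400],(400,400),interpolation=2)
cv2.imwrite("pics/m5.png",np.uint8(255*(np.hstack([a,b])/255.)**.7))
E
```

```text
time: 9.78
tool_pos: [0.5611, -0.1477, 0.0132]
ee_rot: [3.14, -0.002, 1.367]
wrist_force: [1.8, 2.6, 4.4]
width: 0.0218
finger_force: 30.0
wedge [[266, 189], [263, 205], [292, 209], [294, 193]]
0.005 [[-0.0923, -0.0224], [-0.0923, 0.0236], [-0.1745, 0.0195], [-0.172, -0.0259]]
0.044 [[-0.0918, -0.019], [-0.0918, 0.0252], [-0.1709, 0.0213], [-0.1684, -0.0224]]Traceback (most recent call last):
  File "look.py", line 8, in <module>
    gauge();o=robot.get_obs();print("grip force",o["finger_force"],o["wrist_force"])
    ~~~~~^^
  File "h.py", line 39, in gauge
    g=mask(s,(45,90,25),(85,255,255),(300,178,325,200));_,gm=big(g)
                                                             ~~~^^^
  File "h.py", line 22, in big
    c=max(cv2.findContours(m,0,2)[0],key=cv2.contourArea);M=cv2.moments(c)
ValueError: max() iterable argument is empty
```

View pics/m5.png

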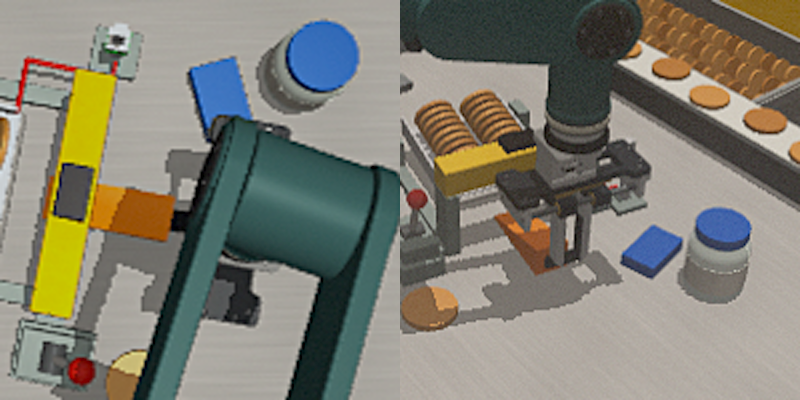

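The picture shows the wedge passing under the middle of the bridge, straight, with its nose about 42 mm short of the lip. The arm hides the gauge in the side view. I'll push it in part way under grip, then release and touch the bench to calibrate the tool height.

```bash
python3 nudge.py '[[0.01, 0.008, 0, 0, 0], [0.01, 0.008, 0, 0, 0], [0.01, 0.008, 0, 0, 0], [0.01, 0.008, 0, 0, 0], [0.01, 0.006, 0, 0, 0], [0.01, 0.006, 0, 0, 0], [0.01, 0.006, 0, 0, 0], [0.01, 0.006, 0, 0, 0], [0.01, 0.006, 0, 0, 0], [0.01, 0.005, 0, 0, 0], [0.01, 0.005, 0, 0, 0], [0.01, 0, 0, 0, 0], [0.01, 0, 0, 0, 0]]'
python3 look.py -.14 | tail -3
python3 nudge.py '[[0.05, 0, 0, 0, 0], [0.05, 0, 0, 0, 0], [0.05, 0, 0, 0, 0], [0.05, 0, 0, 0, 0], [0.05, 0, 0, 0, 0], [0.05, 0, 0, 0.008, 0], [0.05, 0, 0, 0.008, 0], [0.05, 0, 0, 0.008, 0], [0.05, 0, 0, 0, 0], [0.05, 0, 0, 0, 0]]'
```

```text
time: 11.07
tool_pos: [0.5741, -0.0859, 0.0139]
ee_rot: [3.14, 0.012, 1.364]
wrist_force: [-2.1, -11.3, 6.5]
width: 0.0216
finger_force: 30.0
grip force 30.000028610229492 [ -2.1343 -10.4365   6.8407]
t 11.17 tool u [-0.1487 -0.001   0.0139] rpy [3.14  0.012 1.363] w 0.0216
delta tool [ 0.0084 -0.001  -0.0232] turn -0.0026
time: 12.0
tool_pos: [0.5738, -0.0783, -0.0125]
ee_rot: [-3.139, -0.0, 1.366]
wrist_force: [0.2, 0.2, 0.6]
width: 0.0503
finger_force: 0.0
```

```bash
for i in 1; do python3 nudge.py '[[0.05, 0, 0, 0.006, 0], [0.05, 0, 0, 0, 0], [0.05, 0, 0, 0, 0]]' | grep -E "pos|wrist"; python3 nudge.py '[[0.05, 0, 0, 0.006, 0], [0.05, 0, 0, 0, 0], [0.05, 0, 0, 0, 0]]'| grep -E "pos|wrist"; python3 nudge.py '[[0.05, 0, 0, 0.006, 0], [0.05, 0, 0, 0, 0], [0.05, 0, 0, 0, 0]]'| grep -E "pos|wrist"; done
```

```text
tool_pos: [0.5746, -0.0786, -0.0173]
wrist_force: [0.1, 0.4, -0.1]
tool_pos: [0.5744, -0.0785, -0.0235]
wrist_force: [-0.5, -0.5, -0.1]
tool_pos: [0.5743, -0.0785, -0.0296]
wrist_force: [-0.3, 0.0, 0.7]
```

```bash
python3 nudge.py '[[0.05, 0, 0, 0.004, 0], [0.05, 0, 0, 0, 0], [0.05, 0, 0, 0, 0]]' | grep -E "pos|wrist"; python3 nudge.py '[[0.05, 0, 0, 0.004, 0], [0.05, 0, 0, 0, 0], [0.05, 0, 0, 0, 0]]'| grep -E "pos|wrist"
```

```text
tool_pos: [0.5745, -0.0786, -0.0334]
wrist_force: [0.0, 0.3, -0.2]
tool_pos: [0.5745, -0.0786, -0.0374]
wrist_force: [-0.0, 0.6, -0.4]
```

```bash
python3 nudge.py '[[0.05, 0, 0, 0.004, 0], [0.05, 0, 0, 0, 0], [0.05, 0, 0, 0, 0]]' | grep -E "pos|wrist"; python3 nudge.py '[[0.05, 0, 0, 0.004, 0], [0.05, 0, 0, 0, 0], [0.05, 0, 0, 0, 0]]'| grep -E "pos|wrist"
python3 look.py -.14
```

```text
tool_pos: [0.5753, -0.0787, -0.0383]
wrist_force: [-4.2, 1.2, 10.5]
tool_pos: [0.5754, -0.0788, -0.0384]
wrist_force: [-12.7, 2.5, 27.3]
wedge [[240, 184], [240, 200], [247, 201], [250, 186]]
0.005 [[-0.0176, -0.0227], [-0.0261, 0.0217], [-0.046, 0.0208], [-0.0464, -0.0224]]
0.044 [[-0.0199, -0.0193], [-0.0281, 0.0234], [-0.0472, 0.0226], [-0.0476, -0.019]]
green [312.2549 185.9804] 20 tip [308.  191.5] z mark,line (np.float64(0.05904561829445841), np.float64(0.0020207754920388184)) (np.float64(0.06211356292197751), np.float64(0.002239360524642324)) z tip (np.float64(0.042456941974830284), np.float64(0.00022534179129684228))
grip force 13.597033498808742 [-11.5759   2.4109  26.9785]
t 13.85 tool u [-0.1414 -0.0009 -0.0384] rpy [3.14  0.    1.366] w 0.05
delta tool [ 0.0014 -0.0008 -0.0754] turn 0.0001
```

The bench contact came at a reported z of -0.038, so the tool really sits 38 mm higher than it says. I'll regrip high on the handle (true tip about 58 mm) so that the gripper body passes over the beam.

```bash
python3 nudge.py '[[0.05, 0, 0, -0.03, 0], [0.05, -0.0065, 0, -0.033, 0], [0.05, 0, 0, 0, 0], [0.05, 0, 0, 0, 0]]'
python3 look.py -.148 | tail -3
```

```text
time: 14.18
tool_pos: [0.5758, -0.0857, 0.021]
ee_rot: [3.135, 0.0, 1.366]
wrist_force: [-0.1, 0.7, -0.8]
width: 0.0501
finger_force: 0.0
grip force 0.0 [-0.3062 -0.314  -0.9358]
t 14.28 tool u [-0.1479  0.0003  0.0172] rpy [-3.14  -0.     1.366] w 0.0498
delta tool [-0.0001  0.0003 -0.0198] turn -0.0002
```

```bash
python3 nudge.py '[[0.01, 0, 0, -0.0035, 0], [0.01, 0, 0, 0, 0], [0.01, 0, 0, 0, 0], [0.01, 0, 0, 0, 0], [0.01, 0, 0, 0, 0], [0.01, 0, 0, 0, 0], [0.01, 0, 0, 0, 0], [0.01, 0, 0, 0, 0], [0.01, 0.005, 0, 0, 0], [0.01, 0.005, 0, 0, 0], [0.01, 0.005, 0, 0, 0], [0.01, 0.003, 0, 0, 0], [0.01, 0, 0, 0, 0], [0.01, 0, 0, 0, 0]]'
python3 look.py -.111
```

```text
time: 15.45
tool_pos: [0.5768, -0.0724, 0.0224]
ee_rot: [3.14, 0.009, 1.365]
wrist_force: [-1.2, -9.6, 0.6]
width: 0.0214
finger_force: 30.0
wedge [[240, 184], [240, 200], [246, 201], [250, 185]]
0.005 [[-0.0176, -0.0227], [-0.0261, 0.0217], [-0.0432, 0.0214], [-0.0459, -0.0252]]
0.044 [[-0.0199, -0.0193], [-0.0281, 0.0234], [-0.0445, 0.0231], [-0.0471, -0.0217]]
green [311.9286 185.8095] 18 tip [308. 190.] z mark,line (np.float64(0.059522296578101666), np.float64(0.00105686413136315)) (np.float64(0.06259099570783712), np.float64(0.003199441356194642)) z tip (np.float64(0.047701215135694607), np.float64(0.0006252196395165649))
grip force 29.989643096923828 [ -1.5161 -10.0746   0.0113]
t 15.55 tool u [-0.135  -0.001   0.0224] rpy [3.14  0.009 1.365] w 0.0217
delta tool [ 0.0238 -0.001  -0.0149] turn -0.0014
```

```bash
python3 nudge.py '[[0.01, 0.004, 0, 0, 0], [0.01, 0.004, 0, 0, 0], [0.01, 0.004, 0, 0, 0], [0.01, 0, 0, 0, 0], [0.01, 0, 0, 0, 0]]'
cat > g2.py <<'E'
from h import *
s=robot.snapshot("side");f=s["color"].astype(float);b,g,r=f[...,0],f[...,1],f[...,2]
G=np.clip(g-np.maximum(r,b)-6,0,None)
Rd=np.clip(r-np.maximum(g,b)-25,0,None)
for c in range(300,322):
    yy=np.arange(174,200);a=G[174:200,c];e=Rd[174:200,c]
    print(c,"G",round(a.sum()),round((a@yy)/a.sum(),2) if a.sum()>15 else "-","R",round(e.sum()),round((e@yy)/e.sum(),2) if e.sum()>40 else "-")
def proj(u):
    w=s["extrinsics"][:3]@np.r_[u2w(u),1];x=w[:2]/w[2];x=x*(1+s["k1"]*(x@x));return (x*s["fx"]+[s["cx"],s["cy"]]).round(2)
print("proj tip@60",proj((-.085,-.149,.06)),"@50",proj((-.085,-.149,.05)))
for h in(.008,.010):print("mark face ctr@60",proj((-.085,-.165+h,.06)),"corners",proj((-.085-h,-.165+h,.06)),proj((-.085+h,-.165+h,.06)),proj((-.085-h,-.165-h,.06)))
o=robot.get_obs();print("F",o["wrist_force"])
goto(u2w([-.111,0,.02]),1.366)
E
python3 g2.py
```

```text
time: 15.97
tool_pos: [0.5792, -0.0604, 0.0221]
ee_rot: [3.14, 0.009, 1.365]
wrist_force: [-1.0, -9.7, 0.5]
width: 0.0214
finger_force: 30.0
300 G 6 - R 313 185.35
301 G 0 - R 274 186.59
302 G 0 - R 211 187.69
303 G 5 - R 240 188.48
304 G 6 - R 127 188.67
305 G 4 - R 147 188.5
306 G 0 - R 115 188.33
307 G 0 - R 108 187.66
308 G 30 184.3 R 112 187.43
309 G 40 184.32 R 0 -
310 G 36 185.31 R 0 -
311 G 43 186.42 R 0 -
312 G 79 186.73 R 0 -
313 G 22 186.86 R 0 -
314 G 37 186.65 R 0 -
315 G 51 186.18 R 0 -
316 G 36 187.19 R 0 -
317 G 52 185.67 R 0 -
318 G 21 189.86 R 0 -
319 G 6 - R 0 -
320 G 0 - R 0 -
321 G 0 - R 0 -
proj tip@60 [308.55 186.51] @50 [308.28 189.37]
mark face ctr@60 [310.97 185.81] corners [312.45 187.31] [309.49 184.33] [317.26 185.9 ]
mark face ctr@60 [310.36 185.98] corners [312.22 187.86] [308.53 184.13] [318.24 186.1 ]
F [-0.77190135 -8.63704928  0.10595085]
t 16.02 tool u [-0.1227 -0.0008  0.0221] rpy [3.14  0.008 1.365] w 0.0213
delta tool [ 0.0117 -0.0009  0.002 ] turn -0.0014
```

```bash
cat > g3.py <<'E'
from h import *
def rows(ims):
    f=np.mean([i.astype(float) for i in ims],0);b,g,r=f[...,0],f[...,1],f[...,2]
    G=np.clip(g-np.maximum(r,b)-4,0,None);Rd=np.clip(r-np.maximum(g,b)-15,0,None);yy=np.arange(176,200)
    fn=lambda A,c:(round(A[176:200,c].sum()),round(float(A[176:200,c]@yy/max(A[176:200,c].sum(),1)),2))
    print("R",{c:fn(Rd,c) for c in range(303,311)});print("G",{c:fn(G,c) for c in range(307,320)})
rows([cv2.imread("pics/side0.png")])
rows([robot.snapshot("side")["color"] for _ in range(8)])
E
python3 g3.py
```

```text
R {303: (227, 193.33), 304: (104, 193.54), 305: (123, 193.0), 306: (107, 192.61), 307: (157, 192.52), 308: (124, 192.49), 309: (0, 0.0), 310: (0, 0.0)}
G {307: (10, 194.6), 308: (34, 186.29), 309: (34, 184.24), 310: (30, 185.3), 311: (36, 186.47), 312: (76, 186.82), 313: (16, 187.0), 314: (41, 186.9), 315: (48, 186.06), 316: (34, 188.82), 317: (45, 186.0), 318: (33, 190.12), 319: (11, 187.18)}
R {303: (284, 188.5), 304: (150, 188.65), 305: (168, 188.51), 306: (137, 188.3), 307: (128, 187.62), 308: (132, 187.46), 309: (0, 0.0), 310: (0, 0.0)}
G {307: (3, 195.48), 308: (42, 184.65), 309: (49, 184.35), 310: (45, 185.33), 311: (45, 186.37), 312: (83, 186.75), 313: (25, 186.85), 314: (47, 186.63), 315: (59, 186.29), 316: (41, 188.45), 317: (65, 187.45), 318: (29, 187.73), 319: (15, 188.96)}
```

```bash
python3 nudge.py '[[0.01, 0.004, 0, 0, 0], [0.01, 0.003, 0, 0, 0], [0.01, 0.003, 0, 0, 0], [0.01, 0, 0, 0, 0], [0.01, 0, 0, 0, 0]]'
python3 g3.py | tail -2; python3 -c "
from h import *
goto(u2w([-.11,0,.02]),1.366)"
```

```text
time: 16.83
tool_pos: [0.581, -0.0505, 0.0218]
ee_rot: [3.141, 0.008, 1.365]
wrist_force: [-1.4, -9.1, -0.4]
width: 0.0213
finger_force: 30.0
R {303: (318, 187.02), 304: (128, 187.46), 305: (135, 186.75), 306: (141, 186.54), 307: (164, 186.5), 308: (113, 186.24), 309: (0, 0.0), 310: (0, 0.0)}
G {307: (2, 195.0), 308: (40, 184.69), 309: (44, 184.27), 310: (42, 185.32), 311: (47, 186.35), 312: (84, 186.73), 313: (25, 186.84), 314: (45, 186.62), 315: (56, 186.1), 316: (43, 188.91), 317: (61, 187.12), 318: (30, 187.96), 319: (12, 187.09)}
t 17.23 tool u [-0.1126 -0.0007  0.0218] rpy [3.141 0.008 1.364] w 0.0214
delta tool [ 0.0026 -0.0007  0.0018] turn -0.0015
```

```bash
python3 nudge.py '[[0.01, 0.003, 0, 0, 0], [0.01, 0, 0, 0, 0], [0.01, 0, 0, 0, 0]]'
python3 g3.py | tail -2
python3 - <<'E'
from h import *
goto(u2w([-.11,0,.02]),1.366)
f=np.mean([robot.snapshot("side")["color"].astype(float) for _ in range(4)],0)
cv2.imwrite("pics/g1.png",cv2.resize(np.uint8(255*(f[165:205,285:335]/255)**.8),(750,600),interpolation=2))
E
```

```text
time: 17.48
tool_pos: [0.5816, -0.0476, 0.0217]
ee_rot: [3.141, 0.008, 1.365]
wrist_force: [-0.8, -10.0, -0.3]
width: 0.0217
finger_force: 30.0
R {303: (290, 186.55), 304: (150, 186.65), 305: (169, 186.52), 306: (154, 186.39), 307: (129, 185.64), 308: (140, 185.5), 309: (0, 0.0), 310: (0, 0.0)}
G {307: (4, 195.0), 308: (39, 184.3), 309: (46, 184.27), 310: (42, 185.24), 311: (45, 186.37), 312: (85, 186.76), 313: (24, 186.88), 314: (46, 186.61), 315: (58, 186.17), 316: (42, 188.51), 317: (62, 187.28), 318: (28, 187.46), 319: (14, 188.03)}
t 17.88 tool u [-0.1097 -0.0006  0.0217] rpy [3.141 0.008 1.364] w 0.0215
delta tool [-0.0003 -0.0006  0.0017] turn -0.0015
```

View pics/g1.png

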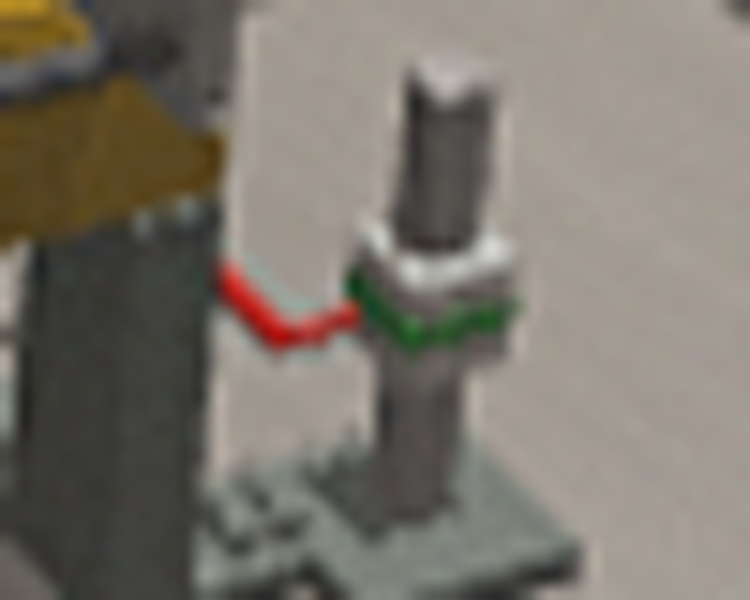

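The tip is at about px (308.3,185.5) and the green band's face centre is at about (310.1,185.3). Allowing for the rod's slope in the view, the pointer is level with the band, at most 1 mm high. Next I'll unload the arm, release the wedge and back out.

```bash
python3 nudge.py '[[0.01, -0.003, 0, 0, 0], [0.01, -0.003, 0, 0, 0], [0.01, -0.001, 0, 0, 0], [0.01, 0, 0, 0, 0]]' | grep -E "pos|force"
python3 nudge.py '[[0.05, 0, 0, 0, 0], [0.05, 0, 0, 0, 0], [0.05, 0, 0, 0, 0], [0.05, 0, 0, 0, 0], [0.05, 0, 0, 0, 0], [0.05, -0.015, 0, 0, 0], [0.05, -0.02, 0, 0, 0], [0.05, -0.02, 0, 0, 0], [0.05, 0, 0, 0, 0]]'
python3 g3.py|tail -2; python3 look.py -.25 | tail -1
```

```text
tool_pos: [0.5805, -0.0486, 0.0208]
wrist_force: [1.2, 2.6, -4.0]
finger_force: 30.0
time: 19.17
tool_pos: [0.5692, -0.1068, 0.0218]
ee_rot: [3.141, 0.002, 1.363]
wrist_force: [0.3, 0.3, 0.4]
width: 0.0502
finger_force: 0.0
R {303: (334, 186.98), 304: (146, 187.4), 305: (126, 186.64), 306: (178, 186.53), 307: (160, 186.51), 308: (144, 185.79), 309: (0, 0.0), 310: (0, 0.0)}
G {307: (4, 195.86), 308: (6, 194.59), 309: (2, 185.0), 310: (20, 185.93), 311: (42, 186.49), 312: (90, 186.77), 313: (26, 186.86), 314: (47, 186.63), 315: (62, 186.34), 316: (44, 188.46), 317: (62, 187.03), 318: (32, 188.47), 319: (16, 188.75)}
delta tool [-0.0837 -0.0003 -0.0156] turn 0.0007
```

```bash
python3 nudge.py '[[0.0, 0, 0, -0.033, 0], [0, 0, 0, -0.033, 0], [0, 0, 0, -0.033, 0], [0, 0, -0.032, 0, 0], [0, 0, -0.032, 0, 0], [0, 0, -0.032, 0, 0], [0, 0, -0.032, 0, 0], [0, 0, -0.032, 0, 0], [0, 0, 0, 0, 0], [0, 0, 0, 0, 0]]'
python3 - <<'E'
from h import *
t=robot.snapshot("top");s=robot.snapshot("side")
for q,b in((t,(240,235,280,275)),(s,(190,180,225,215))):
    m=mask(q,(0,150,60),(5,255,255),b)|mask(q,(174,150,60),(180,255,255),b)
    c,g=big(m);k=cv2.minEnclosingCircle(c);print(g,k);q["k"]=k[0]
p,e=tri(t,t["k"],s,s["k"]);print("knob u",w2u(p),e)
goto(u2w([-.165,.160,.074]),1.366)
E
```

```text
time: 20.5
tool_pos: [0.4124, -0.0707, 0.1208]
ee_rot: [3.14, 0.0, 1.366]
wrist_force: [0.5, -0.4, 0.3]
width: 0.0006
finger_force: 0.0
[260.32258065 258.98655914] ((260.3947448730469, 258.868408203125), 4.884504795074463)
[207.16470588 199.19607843] ((207.47999572753906, 199.22000122070312), 4.485501289367676)
knob u [-0.10812103  0.16075371  0.1306733 ] 0.0023556481018173242
t 20.60 tool u [-0.1669  0.1587  0.121 ] rpy [3.14  0.    1.366] w 0.0005
delta tool [ 0.0019 -0.0014  0.047 ] turn 0.0001
```

```bash
python3 nudge.py '[[0, 0, -0.0014, 0.024, 0], [0, 0, 0, 0.023, 0], [0, 0, 0, 0, 0], [0, 0.015, 0, 0, 0], [0, 0.008, 0, 0, 0], [0, 0.008, 0, 0, 0], [0, 0.008, 0, 0, 0], [0, 0.008, 0, 0, 0], [0, 0.008, 0, 0, 0], [0, 0.008, 0, 0, 0], [0, 0.008, 0, 0, 0], [0, 0.008, 0, 0, 0], [0, 0.008, 0, 0, 0], [0, 0, 0, 0, 0]]'
python3 look.py -.056 | tail -2
```

```text
time: 21.77
tool_pos: [0.4293, 0.0161, 0.0732]
ee_rot: [-3.141, -0.001, 1.368]
wrist_force: [0.4, 0.2, 0.4]
width: 0.0004
finger_force: 0.0
t 21.87 tool u [-0.0794  0.1614  0.0732] rpy [-3.141 -0.     1.367] w 0.0002
delta tool [0.0232 0.1615 0.0361] turn 0.001
```

```bash
python3 nudge.py '[[0, 0.008, 0, 0, 0], [0, 0.008, 0, 0, 0], [0, 0.005, 0, 0, 0], [0, 0, 0, 0, 0], [0, 0, 0, 0, 0]]' | grep -E "pos|force"
python3 nudge.py '[[0, 0.004, 0, 0, 0], [0, 0, 0, 0, 0], [0, 0, 0, 0, 0]]' | grep -E "pos|force"
python3 nudge.py '[[0, 0.004, 0, 0, 0], [0, 0, 0, 0, 0], [0, 0, 0, 0, 0]]' | grep -E "pos|force"
python3 look.py -.056 | tail -2
```

```text
tool_pos: [0.4325, 0.0308, 0.0734]
wrist_force: [-3.3, -10.6, 0.8]
finger_force: 5.9
tool_pos: [0.4325, 0.0309, 0.0735]
wrist_force: [-5.1, -19.9, 2.6]
finger_force: 10.3
tool_pos: [0.4325, 0.0309, 0.0735]
wrist_force: [-8.1, -29.0, 3.6]
finger_force: 14.8
t 22.88 tool u [-0.0632  0.1613  0.0735] rpy [-3.14   0.026  1.361] w 0.0005
delta tool [0.0088 0.1613 0.0361] turn -0.0047
```

The lever came up against its end stop at u x = -0.063, just where I predicted it for full throw. I'll back off, rise and check.

```bash
python3 nudge.py '[[0, -0.012, 0, 0, 0], [0, -0.015, 0, 0, 0], [0, -0.03, 0, 0, 0], [0, -0.03, 0, 0, 0], [0, -0.03, 0, 0, 0], [0, 0, 0, -0.04, 0], [0, -0.03, 0, -0.02, 0], [0, -0.03, 0, 0, 0], [0, 0, 0, 0, 0], [0, 0, 0, 0, 0]]' | grep -E "pos|wrist"
python3 g3.py|tail -2
python3 - <<'E'
from h import *
t=robot.snapshot("top");s=robot.snapshot("side")
for q,b in((t,(230,230,280,275)),(s,(185,170,235,215))):
    m=mask(q,(0,150,60),(5,255,255),b)|mask(q,(174,150,60),(180,255,255),b)
    c,g=big(m);q["k"]=cv2.minEnclosingCircle(c)[0]
p,e=tri(t,t["k"],s,s["k"]);print("knob u",w2u(p),e)
cv2.imwrite("pics/fin.png",np.hstack([cv2.resize(t["color"][110:290,220:400],(400,400)),cv2.resize(s["color"][120:300,180:360],(400,400))]))
E
```

```text
tool_pos: [0.3994, -0.1309, 0.1337]
wrist_force: [0.7, 1.0, 0.5]
R {303: (319, 186.98), 304: (141, 187.4), 305: (120, 186.63), 306: (173, 186.52), 307: (157, 186.5), 308: (134, 185.85), 309: (0, 0.0), 310: (0, 0.0)}
G {307: (2, 196.07), 308: (38, 184.29), 309: (45, 184.3), 310: (38, 185.32), 311: (41, 186.42), 312: (82, 186.75), 313: (22, 186.88), 314: (45, 186.64), 315: (55, 186.09), 316: (39, 188.53), 317: (59, 186.73), 318: (27, 188.24), 319: (14, 188.19)}
knob u [-0.04176009  0.15833214  0.11918847] 0.004012717018699115
```

View pics/fin.png

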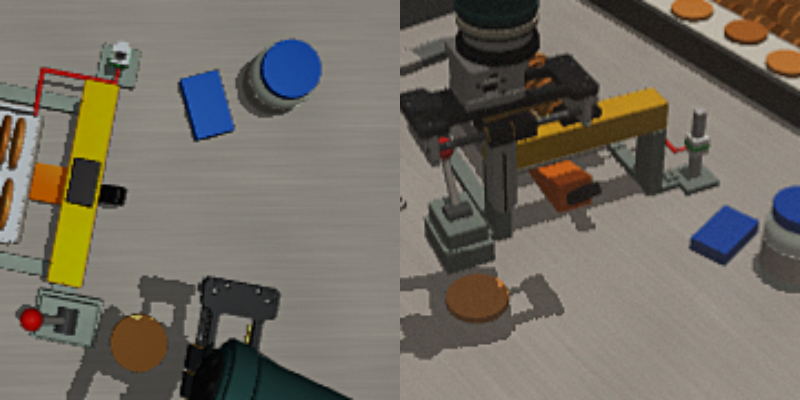

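The final picture shows the knob fully back at u x = -42 mm, the wedge straight under the deck, the pointer level with the green band, and the bystanders unmoved. The robot is clear, so I'm handing in.

```bash
python3 -c "
from bench import robot
print(robot.close_job())"
```

```text
the job is handed in; nothing more can be done
None
```

The wedge is in straight under the deck, the pointer reads level with the green band (within about 1 mm), the lock lever is fully over to the back, and the job was handed in at about 24 s with the arm clear.

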